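# Mix a sample bottle and hold it over the code reader

### The job

Pick up the small square sample bottle, press its base down on the touch mixer's round sprung pad until the pad is fully depressed, and keep it down for a good second. Then carry it upright over the other glassware to the code reader and finish still holding it there, upright and motionless, hovering about a centimetre above the glass, centred on the square window and with its sides parallel to the window's sides. Never touch the reader, and leave all the other things where they are.

Things in the scene. Friction and masses are not known exactly. Their poses are not given: they have to be found in the camera images.
- bottle_center (a point): Centre of the loose sample bottle (0.12 kg), 42 mm above its base, z up. Brown glass, paper label, white cap: square body 36 x 36 mm, 60 mm high (x and y square to its flat sides; a quarter turn makes no difference), then neck and round cap 28 mm wide, 84 mm high in all. Stands on the table near the robot, left or right; a ROUND brown jar as tall stands on the other side.
- pad_top (a point): Centre of the top face of the mixer's pad, z up: a flat black rubber disc 66 mm in diameter and 14 mm thick, on top of the mixer, 112 mm above the table at rest. It moves straight down with the pad.
- pad (a joint): How far the mixer's pad is pressed down: 0 at rest, 0.008 m fully depressed (a hard stop). The spring starts to give at about 4 N and needs about 10 N at the stop, more than the bottle's weight; it springs back by itself.
- mixer: Touch mixer, fixed to the table: white square box 136 x 136 mm, 85 mm high, with a round knob on its front and the sprung rubber pad above it; origin at the centre of its underside. It may stand left or right of the tray.
- reader: Code reader, fixed to the table: flat white box 130 x 130 mm, 58 mm high, no pad; origin at the centre of its underside, x and y square to its sides. It stands on the other side of the tray from the mixer.
- reader_window (a point): Centre of the reader's window, on the glass, 58 mm above the table, z up: a black square 52 x 52 mm in a grey frame 84 mm wide that is not higher than the glass. x and y are square to the window's sides.
- tray: Long grey open tray, fixed to the table between mixer and reader: 400 mm along its x, 80 mm along its y, 45 mm high; origin at the centre of its underside. Three brown reagent bottles stand loose in it; the tallest reaches 130 mm above the table.
- round_jar: Round brown jar with a white cap, loose, 42 mm in diameter and 84 mm high, origin at the centre of its base. Bystander.
- dish: Flat clear dish with lid, loose, 60 mm in diameter and 16 mm high, on the table near the robot beside the tray; origin at the centre of its base. Bystander.
- reagent0: Reagent bottle standing in the near end of the tray, 54 mm in diameter, 115 mm high; origin at its base. Bystander.
- reagent1: Reagent bottle in the middle of the tray, 60 mm in diameter, 125 mm high; origin at its base. Bystander.
- reagent2: Reagent bottle in the far end of the tray, 50 mm in diameter, 105 mm high; origin at its base. Bystander.
- beaker: Glass beaker, loose, 68 mm in diameter, 85 mm high, beyond the tray; origin at its base. Bystander.
- slide_box: Grey slide box, loose, 150 x 75 x 34 mm, on the far right; origin at its base. Bystander.
- tip_box: Grey pipette tip box with clear lid, loose, 120 x 80 x 67 mm, on the far left; origin at its base. Bystander.

How it is judged (in metres and radians):
On the way:
1. the held bottle presses the mixer's pad fully down for a second (value of joint pad above 0.007 m and contact force between bottle and mixer above 3 N and contact force between the fingers and bottle above 1 N and horizontal distance between bottle_center and pad_top below 0.02 m and angle between bottle_center's own z axis and vertical below 0.2 rad), for 0.8 s.
At the end, for the whole second after the job is handed in: The gripper holds the bottle at rest, upright within 0.1 rad, its base 3 to 20 mm above the reader's glass, its axis within 8 mm of the window's centre, its sides parallel to the window's within 0.17 rad (any quarter turn), touching neither reader nor mixer; the mixer's pad has sprung back (horizontal distance between bottle_center and reader_window below 0.008 m and z of bottle_center in the frame of reader_window between 0.045 and 0.062 m and angle between bottle_center's own z axis and vertical below 0.1 rad and (angle between the x axis of bottle_center and the x axis of reader_window, either way round below 0.17 rad or angle between the x axis of bottle_center and the y axis of reader_window, either way round below 0.17 rad) and contact force between bottle and reader below 0.05 N and contact force between bottle and mixer below 0.05 N and contact force between the fingers and bottle above 1 N and linear speed of bottle below 0.02 m/s and angular speed of bottle below 0.2 rad/s and value of joint pad below 0.002 m); the arm keeps its last pose, push and grip.
It fails at once if the reader is touched by the bottle or the robot (contact force between anything else and reader above 0.5 N).
It fails at once if the bottle is tipped by more than 0.6 rad (angle between bottle_center's own z axis and vertical above 0.6 rad).
It fails at once if one of the other loose things is moved more than 20 mm (distance of any of reagent0, reagent1, reagent2, round_jar, dish, beaker, slide_box, tip_box from where it was at the start of the episode above 0.02 m).
It also fails if it takes over 64 s, if anything falls off the work surface, if the arm or the gripper's body presses on something with over 40 N, if the wrist force passes 120 N, or if a joint passes its speed limit or range.

### The arm

A 6-joint arm with a two-finger parallel gripper is mounted at the origin on the work surface. World frame = base frame: x ahead of the robot, y to its left, z up, the work surface at z = 0. Lengths are in mm, angles in rad, forces in N, time in s.
With the tool pointing down it reaches from about 400 to 925 mm from the base axis. Payload 12.5 kg.
Tool frame: the origin (TCP) lies at the very end of the fingers, on their centre line; the grasp point (between the pads) lies 19 mm behind it; x points along the fingers, y is the direction in which the jaws open and shut, and the axes are right-handed (so a half turn about x gives the same grasp; the last joint's range is limited). The gripper opens to 95 mm and grips with 3 to 60 N. Pads are 20 mm wide; open, the fingers measure 119 mm over their backs; the gripper's body (75 mm by 180 mm) begins 59 mm behind the grasp point.
Start: joints at [1.204, 0.491, 1.559, -0, 1.092, -0.106], TCP at [161.141, 603.888, 214.661] pointing down, gripper open.
Joint ranges: [-3.1, 3.1], [-0.84, 2.19], [0.05, 2.79], [-1.13, 4.28], [0.06, 2.93], [-2.69, 2.69]. Speed limits (rad/s): [2.22, 2.22, 2.79, 3.14, 3.14, 3.14].

### API

Orientations are given as [roll, pitch, yaw] about the fixed x, y, z axes, in that order (R = Rz(yaw) Ry(pitch) Rx(roll)).
In Python, from cell import * gives the robot as it stands.
- The arm moves only by the tool step_arm, never from a script. Its argument "steps" is a list of rows, each a list of 4 numbers: the shift along the tool's x, y, z in units of 50 mm (1.0 is 50 mm), then the turn about the tool's x in units of 8 degrees (1.0 is 8 degrees). A call has 1 to 20 rows; each row shifts and turns the commanded pose from where the row before left it, along the tool's axes as they then stand; what a row does not reach is not made up. A row lasts 1/8 s, in which the tool goes at most 62.5 mm and 10.7 degrees, less where a joint would pass 70% of its speed; a pose out of reach is approached as far as the arm can. A call is refused whole if a number of a shift passes 1 or a number of a turn 1, either way. A call with a gripper value outside its range is refused whole. "jaw" is the closure, from 0 (fully open) to 1 (shut), set as the call begins (left out, the last holds). The fingers move at their own pace and stop on an object; the grip force is fixed at half the most. Time passes only in rows, so rows that do not move let the fingers close. It gives the time, the measured TCP pose, the force and the opening at its end, in the units of the state.
- state(): the state, without advancing time (a new reading comes with each control period).
- read_camera(name): name is "scene" or "top" or "wrist"; returns the picture (420x560x3 uint8, red, green, blue); there is no depth.
- camera_info(name): a dict with "mtx" (3x3 intrinsics, pixels), "eye" and "attitude" of the camera in the world; the wrist camera has in their place "hand_eye" (4x4, takes a point from camera to tool coordinates, whose origin is the TCP and whose axes are the tool frame's). Camera axes: x right, y down, z forward; pixel columns grow to the right and rows downward; lengths in mm; the calibration is good to about 2 mm. A picture is of the moment at which its call begins: read the wrist's pose just before it. camera_info takes no time and is no camera call.
- job_done(): hands the job in, once; it reports no verdict.
The state is a dict: "t": time; "joints": joint angles; "qvel": joint speeds; "tau": joint torques, N m; "eef_pos": TCP position; "tcp_rot": TCP orientation; "ft_force": force on the tool from outside, world axes, zero at the start; "moment": the same for the moment, N m; "opening": opening from 0.0 (shut) to 1.0 (fully open).
Only numpy, scipy, OpenCV 4.12 (cv2) and the standard library are available. Lean on these libraries where they do the work, as an engineer would, in place of code of your own. Each camera call takes 0.05 s, during which the arm holds its last target.

## Working session

There is one attempt and no reset: what is moved stays moved. The work goes in short steps, Python scripts to look and compute and a tool call to move; the robot and the scene stay as the last step left them, time stands still between calls to the robot, and variables do not carry over. Pictures are saved under pics/ and viewed, and the job is handed in when it is done.

Besides the shell and the picture viewer there is one more tool, called after "Call:" as name(argument=value, ...), one argument or row to a line, values as JSON. step_arm: Moves the arm, as the interface text tells. Its arguments: {"type":"object","properties":{"steps":{"type":"array","items":{"type":"array","items":{"type":"number"}}},"jaw":{"type":"number"}},"required":["steps"]}

```bash
mkdir -p pics; ls; python3 - <<'E'
from cell import *
import cv2
print(state())
for n in ["scene","top","wrist"]:
    print(n,camera_info(n))
    cv2.imwrite(f"pics/{n}0.png",read_camera(n)[:,:,::-1])
E
```

```text
pics
{'t': 0.0, 'joints': array([ 1.20439769e+00,  4.91534735e-01,  1.55952359e+00,  4.63389425e-05,
        1.09165985e+00, -1.05613241e-01]), 'qvel': array([-1.69885610e-03, -2.83811814e-04,  5.03547777e-04, -3.78929425e-04,
        1.17324406e-05,  3.36829711e-04]), 'tau': array([ 2.05561182e-04, -6.12655950e+01, -2.58176279e+01,  6.92420150e-02,
        4.83175053e-02, -1.10248370e-04]), 'eef_pos': array([161.0278312 , 603.62114707, 214.05163537]), 'tcp_rot': array([-1.71290713,  1.56967006, -1.97371391]), 'ft_force': array([ 0.27750562,  0.14558541, -0.14760164]), 'moment': array([-0.01651014, -0.07970716, -0.03935253]), 'opening': 1.0009900603554995}
scene {'mtx': array([[504.25305683,   0.        , 279.63389275],
       [  0.        , 504.25305683, 213.23109869],
       [  0.        ,   0.        ,   1.        ]]), 'eye': array([1295.65832425,  342.72878184, 1111.95422255]), 'attitude': array([-2.47178786,  0.01551541,  1.99424388])}
top {'mtx': array([[399.60880808,   0.        , 278.27333054],
       [  0.        , 399.60880808, 213.20166872],
       [  0.        ,   0.        ,   1.        ]]), 'eye': array([ 436.95874763,  -14.05087525, 1326.01603849]), 'attitude': array([-3.05366765e+00,  3.14173287e-04, -1.54464611e+00])}
wrist {'mtx': array([[323.96544806,   0.        , 275.10981609],
       [  0.        , 323.96544806, 207.55388942],
       [  0.        ,   0.        ,   1.        ]]), 'hand_eye': array([[ 8.94556178e-04, -2.59234664e-01,  9.65813951e-01,
        -1.68294659e+02],
       [ 9.99999400e-01,  8.41960185e-04, -7.00228418e-04,
        -3.08240774e-02],
       [-6.31653414e-04,  9.65813999e-01,  2.59235262e-01,
        -7.41767119e+01],
       [ 0.00000000e+00,  0.00000000e+00,  0.00000000e+00,
         1.00000000e+00]])}
```

View pics/top0.png

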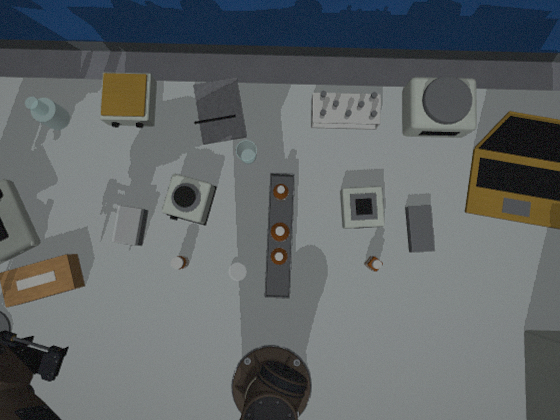

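View pics/scene0.png

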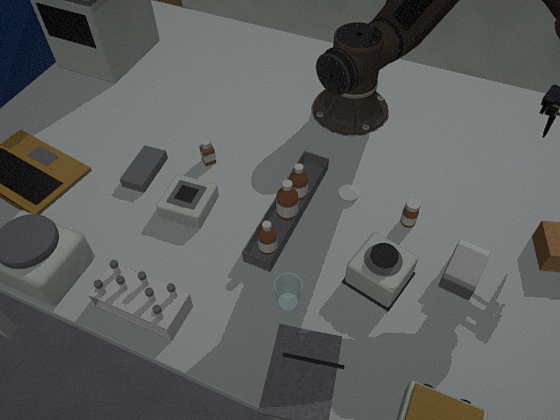

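View pics/wrist0.png

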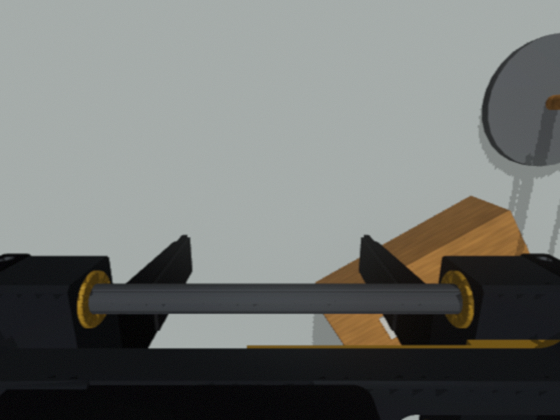

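The top view has the mixer on the left at (190,200) and the reader on the right at (363,208). The brown bottles are at (179,263) and (375,264). I'll zoom in on both views.

```bash
cat > h.py <<'E'
import numpy as np, cv2
from scipy.spatial.transform import Rotation as Ro
from cell import *
def rpy(a): return Ro.from_euler('xyz',a).as_matrix()
def cam(n,st=None):
    i=camera_info(n)
    if n=='wrist':
        T=np.eye(4);T[:3,:3]=rpy(st['tcp_rot']);T[:3,3]=st['eef_pos'];T=T@i['hand_eye'];return i['mtx'],T[:3,:3],T[:3,3]
    return i['mtx'],rpy(i['attitude']),np.array(i['eye'])
def ray(c,uv):
    K,R,e=c; uv=np.atleast_2d(uv); d=np.c_[(uv-K[:2,2])/np.diag(K)[:2],np.ones(len(uv))]@R.T
    return e,d
def onz(c,uv,z):
    e,d=ray(c,uv); return e+d*((z-e[2])/d[:,2])[:,None]
def proj(c,P):
    K,R,e=c; q=(np.atleast_2d(P)-e)@R@K.T; return q[:,:2]/q[:,2:]
E
python3 - <<'E'
from h import *
t=cv2.imread('pics/top0.png'); s=cv2.imread('pics/scene0.png')
def z(im,u,v,w,f): return cv2.resize(im[v-w:v+w,u-w:u+w],None,fx=f,fy=f,interpolation=cv2.INTER_CUBIC)
a=np.hstack([z(t,179,263,20,10),z(t,375,264,20,10)])
b=np.hstack([z(s,410,213,20,7),z(s,208,153,20,7)])
cv2.imwrite('pics/z1.png',a); cv2.imwrite('pics/z2.png',b)
cv2.imwrite('pics/z3.png',np.hstack([z(t,190,200,33,6),z(t,363,208,33,6)]))
c=cam('top'); print(proj(c,[[0,0,0]]), onz(c,[[179,263],[375,264]],84), onz(c,[[185,196]],112), onz(c,[[363,207]],58))
c=cam('scene'); print(proj(c,[[0,0,0]]),onz(c,[[411,203],[207,144]],84), onz(c,[[384,254]],112), onz(c,[[190,192]],58))
E
```

```text
[[270.46709854 384.9363865 ]] [[ 384.15026355  291.46702838   84.        ]
 [ 396.90934917 -313.24319643   84.        ]] [[589.32294125 275.98256368 112.        ]] [[ 575.59804143 -280.36262263   58.        ]]
[[350.40911103 109.29576623]] [[ 390.58388495  296.22750651   84.        ]
 [ 409.26142222 -307.53006683   84.        ]] [[593.46875213 280.39687453 112.        ]] [[ 572.18544262 -273.51864341   58.        ]]
```

View pics/z1.png

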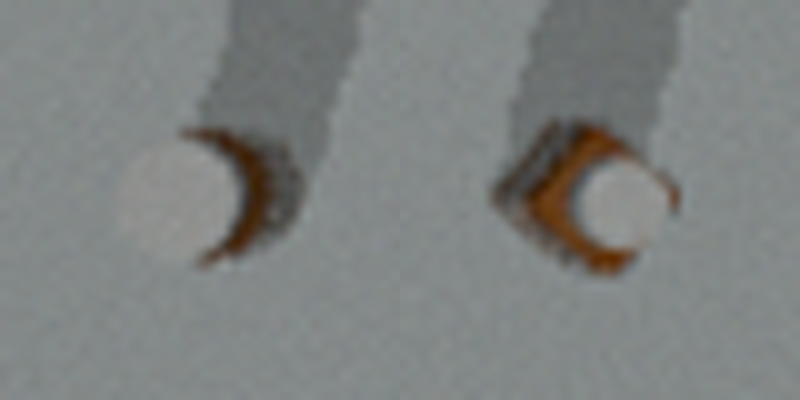

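View pics/z2.png

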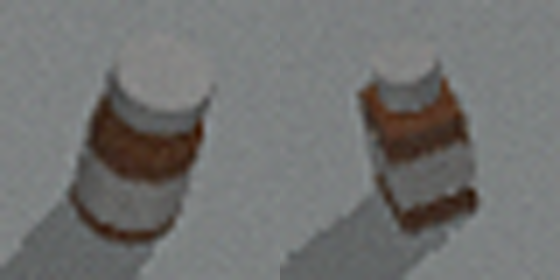

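View pics/z3.png

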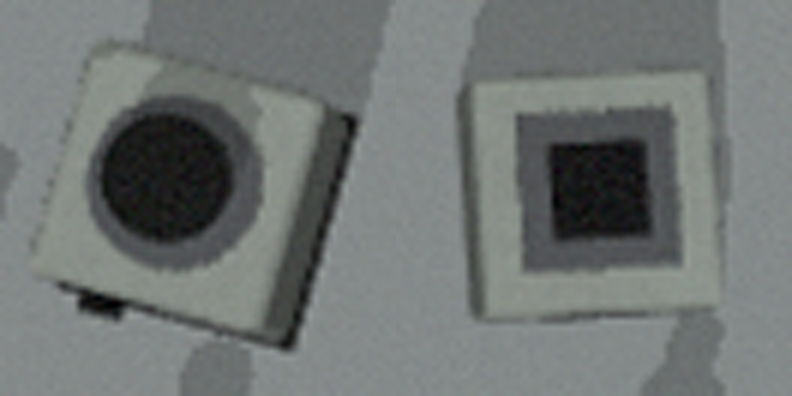

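The square bottle is the right-hand one: in the top view its cap is at about (377,264) and its body corners show it turned near 45°. Next I'll measure the pad and the window with dark masks, and triangulate the cap.

```bash
python3 - <<'E'
from h import *
ct,cs=cam('top'),cam('scene')
def tri(a,b):
    A=[];B=[]
    for c,p in ((ct,a),(cs,b)):
        e,d=ray(c,p); d=d[0]/np.linalg.norm(d[0]); M=np.eye(3)-np.outer(d,d); A.append(M);B.append(M@e)
    x=np.linalg.lstsq(np.vstack(A),np.hstack(B),rcond=None)[0]; return x
def dark(n,u,v,w,th=45):
    im=cv2.imread(f'pics/{n}0.png'); f=8
    g=cv2.cvtColor(im,cv2.COLOR_BGR2GRAY)[v-w:v+w,u-w:u+w]
    g=cv2.resize(g,None,fx=f,fy=f,interpolation=cv2.INTER_CUBIC)
    m=(g<th).astype(np.uint8)*255
    m=cv2.morphologyEx(m,cv2.MORPH_OPEN,np.ones((9,9)));m=cv2.morphologyEx(m,cv2.MORPH_CLOSE,np.ones((9,9)))
    cs_,_=cv2.findContours(m,cv2.RETR_EXTERNAL,cv2.CHAIN_APPROX_NONE)
    c=min((c for c in cs_ if cv2.contourArea(c)>3000),key=lambda c:abs(cv2.moments(c)['m10']/cv2.moments(c)['m00']-w*f)+abs(cv2.moments(c)['m01']/cv2.moments(c)['m00']-w*f))
    return ((c[:,0]+0.5)/f-0.5+[u-w,v-w]).astype(np.float32)
res={}
for nm,z,pt,ps,w in (('pad',112,(185,196),(384,254),26),('win',58,(363,206),(190,192),22)):
    for n,cc,p in (('top',ct,pt),('scene',cs,ps)):
        for th in (40,50):
            c=dark(n,*p,w,th)
            P=onz(cc,c,z)[:,:2].astype(np.float32)
            (cx,cy),(a,b),ang=cv2.minAreaRect(P); 
            print(nm,n,th,'rect',round(cx,1),round(cy,1),round(a,1),round(b,1),round(ang,1), c.mean(0), end=' ')
            if nm=='pad': print('ell',np.round(cv2.fitEllipse(P)[0],1),np.round(cv2.fitEllipse(P)[1],1))
            else:print()
print('cap',tri([377,264.3],[206.1,141.9]))
E
```

```text
pad top 40 rect 589.3 278.6 65.3 63.1 63.3 [184.26884 196.06302] ell [589.1 278.4] [62.8 65.4]
pad top 50 rect 589.0 278.4 66.6 64.9 55.7 [184.27525 196.08138] ell [589.1 278.2] [64.9 66.9]
pad scene 40 rect 596.4 281.0 71.4 64.4 7.7 [383.7185 255.3069] ell [596.3 281.2] [64.9 70.7]
pad scene 50 rect 596.8 281.1 73.1 65.5 5.5 [383.8211 255.4111] ell [596.7 281.2] [66.2 72.4]
win top 40 rect 578.5 -281.5 49.7 50.7 4.4 [363.3311 206.1392] 
win top 50 rect 578.5 -281.6 51.5 51.9 5.0 [363.40082 206.16736] 
win scene 40 rect 580.8 -281.2 50.9 52.1 4.0 [186.0431  193.41182] 
win scene 50 rect 581.1 -281.0 53.3 53.2 4.4 [186.10817 193.49908] 
cap [ 395.49993226 -320.62164243   75.60374191]
```

```bash
cat >> h.py <<'E'
def need(target,yaw=None,st=None):
    """rows needed (tool units) to reach TCP target; yaw=deg wanted of the jaw axis (mod 180)"""
    st=st or state(); R=rpy(st['tcp_rot']); d=R.T@(np.array(target)-st['eef_pos'])/50
    jy=np.degrees(np.arctan2(R[1,1],R[0,1]))
    o=dict(shift=np.round(d,3),jaw_yaw=round(jy,2),toolx=np.round(R[:,0],3),pos=np.round(st['eef_pos'],1))
    if yaw is not None: o['turn8']=round(((yaw-jy+90)%180-90)/-8,3)  # tool x down: +turn lowers yaw
    return o
E
python3 - <<'E'
from h import *
s=state();print(np.round(rpy(s['tcp_rot']),3))
print(need([480,300,260]),need([397,-319,260]))
E
```

```text
[[-0.     0.258  0.966]
 [-0.001  0.966 -0.258]
 [-1.    -0.001 -0.   ]]
{'shift': array([-0.913, -4.225,  7.729]), 'jaw_yaw': np.float64(75.06), 'toolx': array([-0.   , -0.001, -1.   ]), 'pos': array([161.1, 603.7, 214.2])} {'shift': array([ -0.904, -16.614,   9.317]), 'jaw_yaw': np.float64(75.06), 'toolx': array([-0.   , -0.001, -1.   ]), 'pos': array([161.1, 603.7, 214.2])}
```

Call:
step_arm(
  steps=[
    [-0.12,-0.53,0.95,0],
    [-0.12,-0.53,0.95,0],
    [-0.12,-0.53,0.95,0],
    [-0.12,-0.53,0.95,0],
    [-0.12,-0.53,0.95,0],
    [-0.12,-0.53,0.95,0],
    [-0.12,-0.53,0.95,0],
    [-0.12,-0.53,0.95,0],
  ],
  jaw=0,
)

```text
t: 1.15
eef_pos: [474.7, 299.6, 262.8]
tcp_rot: [2.203, 1.571, 1.942]
ft_force: [0.3, 0.4, -0.0]
opening: 0.999
```

```bash
python3 - <<'E'
from h import *
print(need([350,-290,260],45))
E
```

```text
{'shift': array([  0.055, -12.037,   0.632]), 'jaw_yaw': np.float64(75.05), 'toolx': array([-0.,  0., -1.]), 'pos': array([474.7, 299.6, 262.8]), 'turn8': np.float64(3.757)}
```

Call:
step_arm(
  steps=[
    [0,-0.95,0.3,0],
    [0,-1,0.3,0],
    [0,-1,0.3,0],
    [0,-1,0,0],
    [0,-1,0,0],
    [0,-1,0,0],
    [0,-1,0,0],
    [0,-1,0,0],
    [0,-1,0,0],
    [0,-1,0,0],
    [0,-1,0,0],
    [0,-1,-0.27,0],
    [0,0,0,1],
    [0,0,0,1],
    [0,0,0,1],
    [0,0,0,0.75],
    [0,0,0,0],
  ],
)

```text
t: 3.28
eef_pos: [349.9, -284.3, 262.5]
tcp_rot: [2.701, 1.57, 1.917]
ft_force: [-0.1, 0.0, 0.0]
opening: 1.002
```

```bash
python3 - <<'E'
from h import *
s=state(); im=read_camera('wrist'); cv2.imwrite('pics/w1.png',im[:,:,::-1]); np.save('w1.npy',im)
c=cam('wrist',s)
print(need([397,-319,260],45),s['joints'],proj(c,[[397,-319,84],[397,-319,0]]))
E
```

```text
{'shift': array([0.05 , 0.171, 1.157]), 'jaw_yaw': np.float64(45.19), 'toolx': array([-0.,  0., -1.]), 'pos': array([ 349.9, -284.3,  262.5]), 'turn8': np.float64(0.024)} [-8.28987680e-01  1.86697480e-01  1.89611687e+00  1.34867014e-04
  1.05906000e+00 -1.61617857e+00] [[283.43447558 240.29545055]
 [281.96582952 218.71974665]]
```

View pics/w1.png

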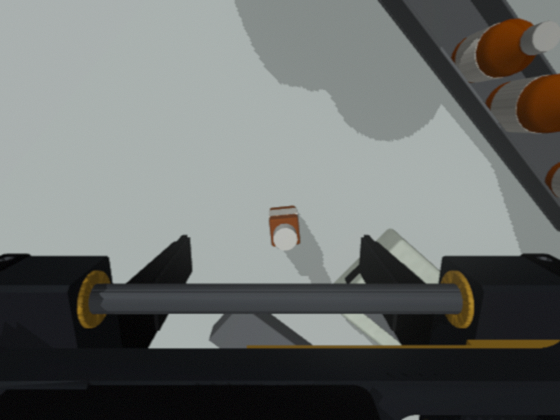

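The wrist view shows the bottle, nearly square to the jaws, with its cap at (285,237) and body at x 270 to 300. I'll get its axis and yaw.

```bash
python3 - <<'E'
from h import *
im=cv2.imread('pics/w1.png'); s=state(); c=cam('wrist',s)
cv2.imwrite('pics/w1z.png',cv2.resize(im[190:260,245:325],None,fx=8,fy=8,interpolation=cv2.INTER_CUBIC))
hsv=cv2.cvtColor(im,cv2.COLOR_BGR2HSV)
m=((hsv[...,1]>110)).astype(np.uint8); m[:,:250]=0;m[:,320:]=0;m[255:]=0;m[:195]=0
ys,xs=np.nonzero(m)
for v in range(ys.min(),ys.max()+1):
    x=xs[ys==v]; 
    if len(x): print(v,x.min(),x.max(),len(x))
E
```

```text
206 291 292 2
207 281 290 10
208 272 280 9
215 284 296 13
216 273 296 24
217 271 296 26
218 270 297 28
219 270 297 28
220 270 297 28
221 270 297 28
222 270 297 28
223 270 297 24
224 270 297 18
225 270 297 14
226 270 297 12
227 270 297 10
228 271 298 8
229 271 298 8
230 271 298 6
231 271 298 6
232 271 298 5
233 271 298 4
234 271 298 4
235 271 298 4
236 271 298 3
237 271 298 3
238 272 298 2
239 272 299 3
240 272 299 3
241 272 299 3
242 272 299 4
243 272 298 4
244 272 273 2
245 273 274 2
```

View pics/w1z.png

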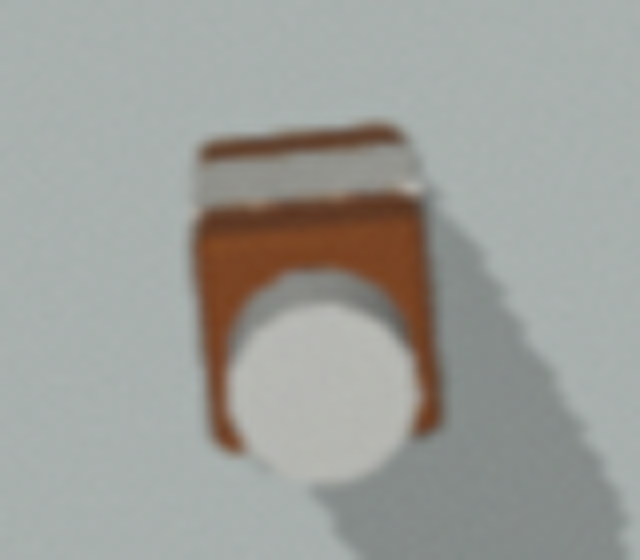

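```bash
python3 - <<'E'
from h import *
s=state(); c=cam('wrist',s)
f=lambda p:(np.array(p)+.5)/8-.5+[245,190]
cap=onz(c,f([[324,392]]),84)[0]; print('cap',cap)
P=onz(c,f([[199,232],[424,222],[441,425],[214,447]]),60)[:,:2]
print(P, P.mean(0)); 
for a,b in((0,1),(1,2),(2,3),(3,0)):
    d=P[b]-P[a]; print(np.linalg.norm(d),np.degrees(np.arctan2(d[1],d[0])))
B=onz(c,f([[203,145],[400,125]]),0)[:,:2];d=B[1]-B[0];print('base',B,np.linalg.norm(d),np.degrees(np.arctan2(d[1],d[0])))
ct=cam('top'); print('top cap',onz(ct,[[377,264.3]],84), onz(cam('scene'),[[206.1,141.9]],84))
E
```

```text
cap [ 396.84314083 -316.14007773   84.        ]
[[ 372.40477286 -317.42137914]
 [ 394.96472243 -292.45704308]
 [ 420.15468085 -312.97485606]
 [ 398.30555395 -340.10473399]] [ 396.45743252 -315.73950307]
33.64772502764212 47.89628423772174
32.488685031624165 -39.16362520212469
34.83410143483541 -128.8463332068137
34.42942125843973 138.78881214120528
base [[ 374.03771091 -319.56456547]
 [ 395.35205661 -293.02124211]] 34.04187637977681 51.23546081768257
top cap [[ 396.15172176 -319.41535577   84.        ]] [[ 402.57504795 -314.32326499   84.        ]]
```

```bash
python3 - <<'E'
from h import *
print(need([397,-317,150],50))
E
```

```text
{'shift': array([2.25 , 0.199, 1.13 ]), 'jaw_yaw': np.float64(45.19), 'toolx': array([-0.,  0., -1.]), 'pos': array([ 349.9, -284.3,  262.5]), 'turn8': np.float64(-0.601)}
```

Call:
step_arm(
  steps=[
    [0,0.1,0.6,0],
    [0,0.1,0.53,0],
    [0.6,0,0,-0.6],
    [0.8,0,0,0],
    [0.6,0,0,0],
    [0.25,0,0,0],
    [0,0,0,0],
  ],
)

```text
t: 4.2
eef_pos: [397.1, -317.2, 150.0]
tcp_rot: [2.948, 1.57, 2.248]
ft_force: [0.7, -0.2, 0.0]
opening: 1.0
```

```bash
python3 - <<'E'
from h import *
s=state(); im=read_camera('wrist')[:,:,::-1]; cv2.imwrite('pics/w2.png',im)
c=cam('wrist',s)
cv2.imwrite('pics/w2z.png',cv2.resize(im[200:300,230:330],None,fx=6,fy=6,interpolation=cv2.INTER_CUBIC))
print(need([397,-317,25],50),proj(c,[[397,-317,84],[397,-317,60]]))
E
```

```text
{'shift': array([ 2.513e+00,  2.000e-03, -1.200e-02]), 'jaw_yaw': np.float64(49.9), 'toolx': array([ 0., -0., -1.]), 'pos': array([ 397.3, -317.4,  150.7]), 'turn8': np.float64(-0.013)} [[276.21307738 221.53094147]
 [276.13306082 212.83531551]]
```

View pics/w2.png

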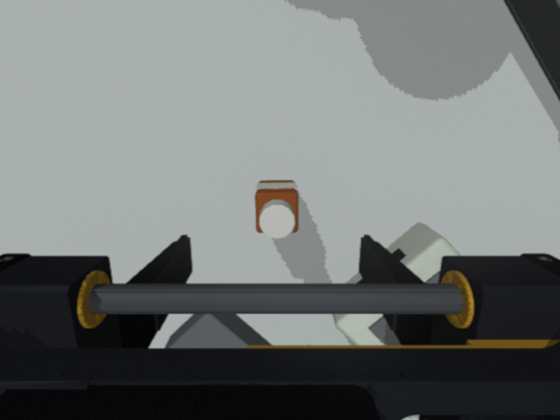

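The cap is at (277,220), against a predicted (276,221.5), and the sides are square to the jaws. Descending to grasp.

Call:
step_arm(
  steps=[
    [0.6,0,0,0],
    [0.7,0,0,0],
    [0.6,0,0,0],
    [0.4,0,0,0],
    [0.2,0,0,0],
    [0,0,0,0],
  ],
)

```text
t: 5.0
eef_pos: [397.3, -317.4, 25.5]
tcp_rot: [0.078, 1.57, -0.623]
ft_force: [0.7, 0.0, 0.9]
opening: 1.0
```

Call:
step_arm(
  steps=[
    [0,0,0,0],
    [0,0,0,0],
    [0,0,0,0],
    [0,0,0,0],
    [0,0,0,0],
    [0,0,0,0],
    [0,0,0,0],
    [0,0,0,0],
  ],
  jaw=1,
)

```text
t: 6.0
eef_pos: [397.1, -317.1, 25.1]
tcp_rot: [1.819, 1.571, 1.119]
ft_force: [0.9, -0.6, -0.8]
opening: 0.381
```

```bash
python3 - <<'E'
from h import *
s=state(); im=read_camera('wrist')[:,:,::-1]; cv2.imwrite('pics/w3.png',im)
print(s['opening']*95,s['ft_force'],s['eef_pos'],need([420,-290,200]))
E
```

```text
36.221423290136016 [ 0.94264521 -0.59657699 -0.81619712] [ 397.08077255 -317.14783761   25.05902174] {'shift': array([-3.499,  0.711,  0.   ]), 'jaw_yaw': np.float64(49.85), 'toolx': array([ 0.,  0., -1.]), 'pos': array([ 397.1, -317.2,   25.1])}
```

View pics/w3.png

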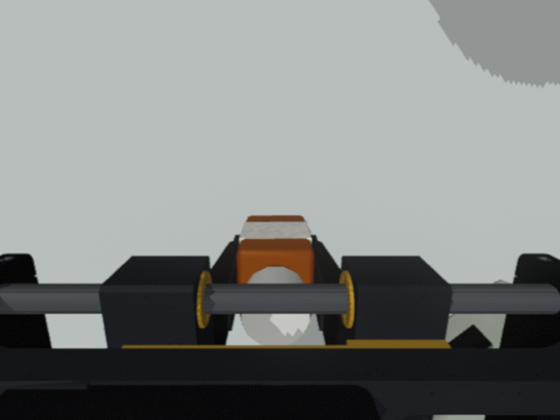

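The opening is 36.2 mm, so the jaws are on the flats. I'll check the bottle's offset along tool z.

```bash
python3 - <<'E'
from h import *
s=state(); c=cam('wrist',s); R=rpy(s['tcp_rot'])
for p,z,lab in (([275,241],60,'top front edge ->+18'),([275,267],84,'cap front ->+14'),([275,218],0,'base front edge')):
    P=onz(c,[p],z)[0]; print(lab,(R.T@(P-s['eef_pos'])).round(1))
# cap sides
for p in ([238.5,303],[312.5,303]): print((R.T@(onz(c,[p],84)[0]-s['eef_pos'])).round(1))
E
```

```text
top front edge ->+18 [-34.9  -0.8 -23. ]
cap front ->+14 [-58.9  -0.7 -22. ]
base front edge [ 25.1  -0.8 -15.3]
[-58.9 -14.6  -7.1]
[-58.9  13.5  -7.1]
```

```bash
python3 - <<'E'
import cv2
im=cv2.imread('pics/w3.png'); cv2.imwrite('pics/w3z.png',cv2.resize(im[205:355,205:345],None,fx=4,fy=4,interpolation=cv2.INTER_CUBIC))
E
```

```text
(no output)
```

View pics/w3z.png

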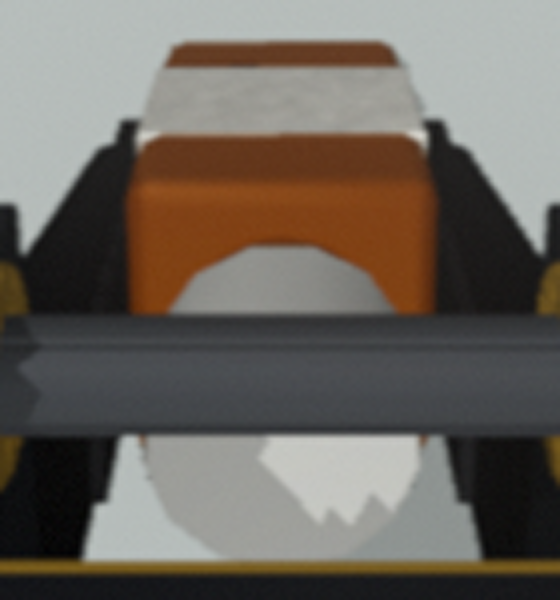

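```bash
python3 - <<'E'
from h import *
s=state(); c=cam('wrist',s); R=rpy(s['tcp_rot'])
for p,z,lab in (([275,250],60,'top front edge ->-18'),([275,215.5],0,'base front ->-18'),([275,344.5],84,'cap back ->+14'),([240.5,320],84,'capL'),([310,320],84,'capR')):
    P=onz(c,[p],z)[0]; print(lab,(R.T@(P-s['eef_pos'])).round(1))
E
```

```text
top front edge ->-18 [-34.9  -0.8 -18.8]
base front ->-18 [ 25.1  -0.8 -16.9]
cap back ->+14 [-58.9  -0.7  11.3]
capL [-58.9 -14.    0.3]
capR [-58.9  12.8   0.2]
```

The bottle is centred in the jaws to within about 2 mm. Lifting.

Call:
step_arm(
  steps=[
    [-0.2,0,0,0],
    [-0.5,0,0,0],
    [-0.7,0,0,0],
    [-0.8,0,0,0],
    [-0.7,0,0,0],
    [-0.5,0,0,0],
    [-0.2,0,0,0],
    [0,0,0,0],
  ],
)

```text
t: 7.05
eef_pos: [397.0, -317.1, 205.3]
tcp_rot: [0.061, 1.57, -0.639]
ft_force: [-0.9, -0.1, 0.3]
opening: 0.38
```

```bash
python3 - <<'E'
from h import *
s=state(); print(s['opening']*95,s['ft_force'],need([590,278.5,205]))
E
```

```text
36.11743358271117 [-0.93776216 -0.05066567  0.27952089] {'shift': array([ 4.0000e-03,  1.1595e+01, -4.7290e+00]), 'jaw_yaw': np.float64(49.86), 'toolx': array([ 0., -0., -1.]), 'pos': array([ 397. , -317.1,  205.3])}
```

Call:
step_arm(
  steps=[
    [0,0.3,-0.12,0],
    [0,0.6,-0.24,0],
    [0,0.8,-0.33,0],
    [0,0.8,-0.33,0],
    [0,0.8,-0.33,0],
    [0,0.8,-0.33,0],
    [0,0.8,-0.33,0],
    [0,0.8,-0.33,0],
    [0,0.8,-0.33,0],
    [0,0.8,-0.33,0],
    [0,0.8,-0.33,0],
    [0,0.8,-0.33,0],
    [0,0.8,-0.33,0],
    [0,0.8,-0.33,0],
    [0,0.6,-0.24,0],
    [0,0.3,-0.12,0],
    [0,0.2,-0.05,0],
    [0,0,0,0],
    [0,0,0,0],
  ],
)

```text
t: 9.43
eef_pos: [590.1, 277.8, 205.2]
tcp_rot: [-1.921, 1.571, -2.623]
ft_force: [0.1, -0.8, -0.9]
opening: 0.381
```

```bash
python3 - <<'E'
from h import *
s=state(); im=read_camera('wrist')[:,:,::-1]; cv2.imwrite('pics/w4.png',im)
print(s['opening']*95,s['ft_force'],need([590,278.5,137]),proj(cam('wrist',s),[[590,278.5,112]]))
cv2.imwrite('pics/s4.png',cv2.resize(read_camera('scene')[:,:,::-1][130:340,280:560],None,fx=2.5,fy=2.5,interpolation=cv2.INTER_CUBIC))
E
```

```text
36.20771687376141 [ 0.06903276 -0.81022536 -0.91633009] {'shift': array([ 1.365,  0.009, -0.01 ]), 'jaw_yaw': np.float64(49.81), 'toolx': array([-0., -0., -1.]), 'pos': array([590.1, 277.8, 205.3])} [[276.61259588 211.32507173]]
```

View pics/w4.png

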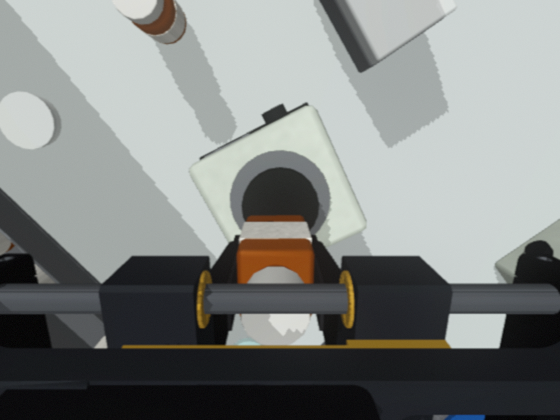

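View pics/s4.png

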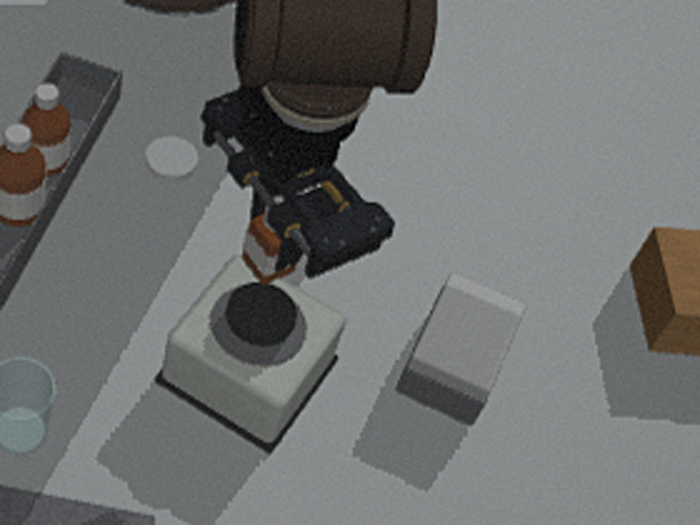

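The pad shows at about (281,207) with 39 px radius, 3–4 mm from the prediction. I'll nudge and lower to near contact.

Call:
step_arm(
  steps=[
    [0.4,0.03,0,0],
    [0.5,0.03,0,0],
    [0.3,0,0,0],
    [0.1,0,0,0],
    [0.06,0,0,0],
    [0,0,0,0],
    [0,0,0,0],
  ],
)

```text
t: 10.4
eef_pos: [592.3, 281.1, 137.7]
tcp_rot: [1.125, 1.57, 0.424]
ft_force: [-0.2, 0.5, -0.5]
opening: 0.379
```

Call:
step_arm(
  steps=[
    [0.03,0,0,0],
    [0.03,0,0,0],
    [0.03,0,0,0],
    [0,0,0,0],
  ],
)

```text
t: 10.9
eef_pos: [592.3, 281.1, 133.0]
tcp_rot: [1.114, 1.57, 0.413]
ft_force: [-0.6, 0.1, 5.7]
opening: 0.378
```

Call:
step_arm(
  steps=[
    [0.03,0,0,0],
    [0.03,0,0,0],
    [0,0,0,0],
  ],
)

```text
t: 11.28
eef_pos: [592.4, 281.1, 130.3]
tcp_rot: [1.109, 1.57, 0.409]
ft_force: [-1.4, -0.7, 7.3]
opening: 0.375
```

Call:
step_arm(
  steps=[
    [0.03,0,0,0],
    [0.03,0,0,0],
    [0,0,0,0],
  ],
)

```text
t: 11.65
eef_pos: [592.4, 281.1, 129.0]
tcp_rot: [1.031, 1.569, 0.331]
ft_force: [-5.4, -2.7, 21.8]
opening: 0.377
```

Call:
step_arm(
  steps=[
    [0.03,0,0,0],
    [0,0,0,0],
  ],
)

```text
t: 11.9
eef_pos: [592.6, 281.0, 128.8]
tcp_rot: [0.946, 1.568, 0.246]
ft_force: [-9.5, -3.9, 31.7]
opening: 0.377
```

Call:
step_arm(
  steps=[
    [0.02,0,0,0],
    [0,0,0,0],
  ],
)

```text
t: 12.15
eef_pos: [592.7, 281.0, 128.7]
tcp_rot: [0.911, 1.567, 0.211]
ft_force: [-10.5, -5.8, 37.8]
opening: 0.377
```

It has reached the stop, with the force rising steeply. I'll ease off slightly and hold.

Call:
step_arm(
  steps=[
    [-0.03,0,0,0],
    [0,0,0,0],
    [0,0,0,0],
    [0,0,0,0],
    [0,0,0,0],
    [0,0,0,0],
    [0,0,0,0],
    [0,0,0,0],
    [0,0,0,0],
    [0,0,0,0],
    [0,0,0,0],
    [0,0,0,0],
    [0,0,0,0],
  ],
)

```text
t: 13.78
eef_pos: [592.7, 281.0, 128.8]
tcp_rot: [0.905, 1.568, 0.205]
ft_force: [-5.4, -3.2, 27.2]
opening: 0.38
```

```bash
python3 - <<'E'
from h import *
s=state(); print(s['opening']*95,s['ft_force'],s['eef_pos'])
cv2.imwrite('pics/w5.png',read_camera('wrist')[:,:,::-1])
E
```

```text
36.14158388886198 [-5.40314433 -3.21110482 27.21375944] [592.65327821 280.98717225 128.79613689]
```

View pics/w5.png

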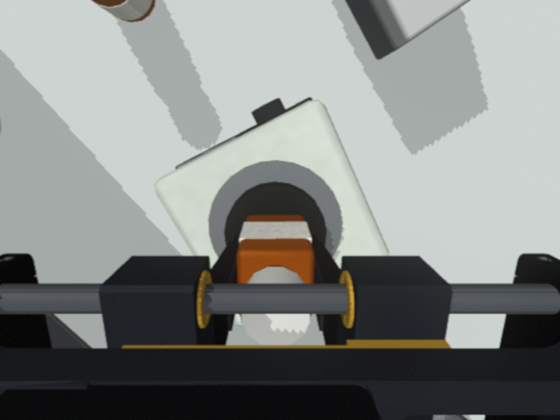

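The pad has been fully down for about 2 s at 27 N, and the bottle is unchanged in the jaws (edges still at rows 215 and 250). Lifting and turning to the window's yaw.

Call:
step_arm(
  steps=[
    [-0.1,0,0,0],
    [-0.3,0,0,0],
    [-0.5,0,0,0],
    [-0.5,0,0,0.5],
    [-0.2,0,0,1],
    [0,0,0,1],
    [0,0,0,1],
    [0,0,0,1],
    [0,0,0,0.8],
    [0,0,0,0.36],
    [0,0,0,0],
    [0,0,0,0],
  ],
)

```text
t: 15.32
eef_pos: [592.0, 280.9, 205.6]
tcp_rot: [-1.68, 1.57, 3.114]
ft_force: [-0.2, 0.5, -0.6]
opening: 0.377
```

```bash
python3 - <<'E'
from h import *
s=state(); print(s['opening']*95,s['ft_force'],need([579.5,-281.3,205],4.5))
E
```

```text
35.78909501841032 [-0.18502586  0.54012286 -0.56534369] {'shift': array([ 0.012, -1.16 , 11.188]), 'jaw_yaw': np.float64(4.64), 'toolx': array([-0.,  0., -1.]), 'pos': array([592. , 280.9, 205.6]), 'turn8': np.float64(0.018)}
```

I'll go about 50 mm past the window so the wrist camera can see all of it.

Call:
step_arm(
  steps=[
    [0,-0.1,0.3,0],
    [0,-0.1,0.6,0],
    [0,-0.08,0.8,0],
    [0,-0.08,0.8,0],
    [0,-0.08,0.8,0],
    [0,-0.08,0.8,0],
    [0,-0.08,0.8,0],
    [0,-0.08,0.8,0],
    [0,-0.08,0.8,0],
    [0,-0.08,0.8,0],
    [0,-0.08,0.8,0],
    [0,-0.08,0.8,0],
    [0,-0.08,0.8,0],
    [0,-0.08,0.8,0],
    [0,0,0.8,0],
    [0,0,0.6,0],
    [0,0,0.3,0],
    [0,0,0,0],
    [0,0,0,0],
    [0,0,0,0],
  ],
)

```text
t: 17.82
eef_pos: [583.1, -330.7, 205.8]
tcp_rot: [2.439, 1.571, 0.949]
ft_force: [-0.8, 0.2, -0.7]
opening: 0.376
```

```bash
python3 - <<'E'
from h import *
s=state(); im=read_camera('wrist')[:,:,::-1]; cv2.imwrite('pics/w6.png',im)
c=cam('wrist',s)
print(s['opening']*95,s['ft_force'],need([579.5,-281.3,205],4.5))
g=cv2.cvtColor(im,cv2.COLOR_BGR2GRAY).copy(); a=np.radians(4.5)
print(proj(c,[[579.5+26*x,-281.3+26*y,58] for x,y in((1,1),(1,-1),(-1,-1),(-1,1))]).round(1))
E
```

```text
35.75998198833445 [-0.82989608  0.2001007  -0.74229489] {'shift': array([ 0.016,  0.008, -0.992]), 'jaw_yaw': np.float64(4.64), 'toolx': array([ 0.,  0., -1.]), 'pos': array([ 583.1, -330.8,  205.8]), 'turn8': np.float64(0.018)}
[[306.7 120.2]
 [301.1 174.8]
 [248.3 170.5]
 [251.7 115.6]]
```

View pics/w6.png

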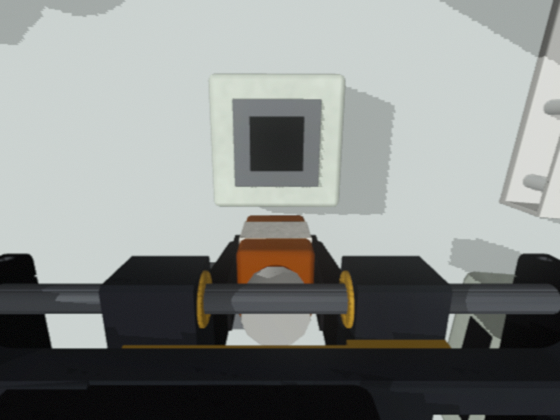

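The window is fully visible, from (249,116) to (304,171), and almost square to the image. I'll measure it accurately.

```bash
python3 - <<'E'
from h import *
im=cv2.imread('pics/w6.png'); s=state(); c=cam('wrist',s)
g=cv2.cvtColor(im,cv2.COLOR_BGR2GRAY)
print(g[143,225:330:6])
for th in (50,60):
    m=(g<th).astype(np.uint8); m[:100]=0; m[190:]=0; m[:,:225]=0;m[:,330:]=0
    m=cv2.morphologyEx(m,cv2.MORPH_OPEN,np.ones((5,5)))
    ct=max(cv2.findContours(m,0,cv2.CHAIN_APPROX_NONE)[0],key=cv2.contourArea)[:,0].astype(float)
    P=onz(c,ct,58)[:,:2].astype(np.float32); print(cv2.minAreaRect(P))
f=((g>50)&(g<130)).astype(np.uint8)
f[:80]=0;f[195:]=0;f[:,:215]=0;f[:,340:]=0
f=cv2.morphologyEx(f,cv2.MORPH_OPEN,np.ones((5,5)))
cs=[x for x in cv2.findContours(f,0,cv2.CHAIN_APPROX_NONE)[0]]
x=max(cs,key=cv2.contourArea)[:,0].astype(float); print('frame',cv2.minAreaRect(onz(c,x,58)[:,:2].astype(np.float32)))
R=rpy(s['tcp_rot'])
# bottle in the hand now, yaw of its front top edge
print('front top', [(R.T@(onz(c,[p],s['eef_pos'][2]+35)[0]-s['eef_pos'])).round(1) for p in ([242,250],[310,250])])
E
```

```text
[213 212 123 122 101  41  43  38  38  38  38  40  39  80 120 120 186 211]
((578.7431030273438, -279.69244384765625), (49.456233978271484, 48.1312141418457), 4.6769280433654785)
((578.77734375, -279.72845458984375), (50.31830978393555, 50.020301818847656), 4.676974296569824)
frame ((579.0383911132812, -279.583251953125), (81.39391326904297, 80.14999389648438), 4.67683219909668)
front top [array([-35. , -16. , -17.9]), array([-35. ,  14.1, -17.9])]
```

Call:
step_arm(
  steps=[
    [0,0,-0.3,0],
    [0,0,-0.4,0],
    [0,0,-0.3,0],
    [0.4,0,0,0],
    [0.6,0,0,0],
    [0.5,0,0,0],
    [0.3,0,0,0],
    [0.2,0,0,0],
    [0,0,0,0],
    [0,0,0,0],
  ],
)

```text
t: 19.12
eef_pos: [579.3, -282.0, 106.4]
tcp_rot: [1.033, 1.57, -0.458]
ft_force: [0.2, 0.5, -0.9]
opening: 0.38
```

```bash
python3 - <<'E'
from h import *
s=state(); im=read_camera('wrist')[:,:,::-1]; cv2.imwrite('pics/w7.png',im)
print(s['opening']*95,s['ft_force'],need([579.3,-280.7,94.5],4.68))
cv2.imwrite('pics/s7.png',cv2.resize(read_camera('scene')[:,:,::-1][100:260,100:300],None,fx=4,fy=4,interpolation=cv2.INTER_CUBIC)[:600])
E
```

```text
36.08892446307554 [ 0.17765478  0.54900311 -0.87056703] {'shift': array([ 0.238,  0.002, -0.027]), 'jaw_yaw': np.float64(4.58), 'toolx': array([ 0.001, -0.001, -1.   ]), 'pos': array([ 579.3, -282. ,  106.4]), 'turn8': np.float64(-0.013)}
```

View pics/s7.png

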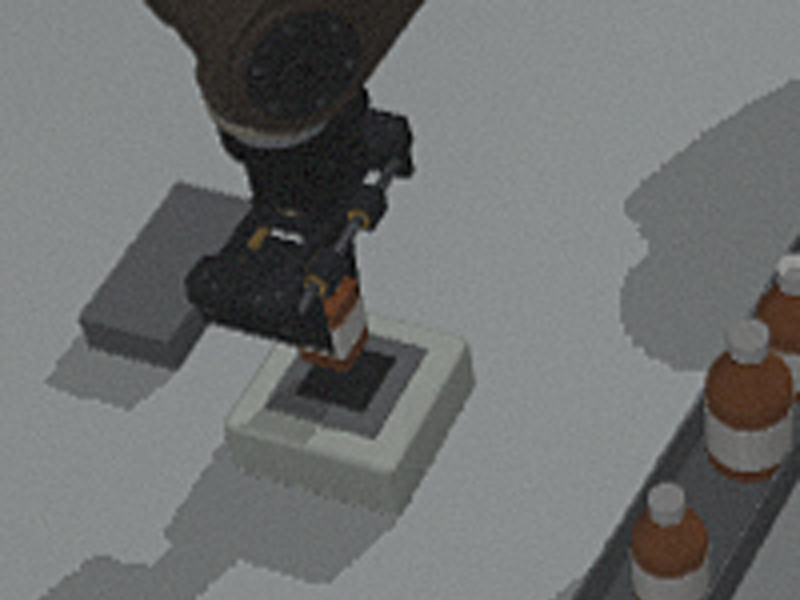

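View pics/w7.png

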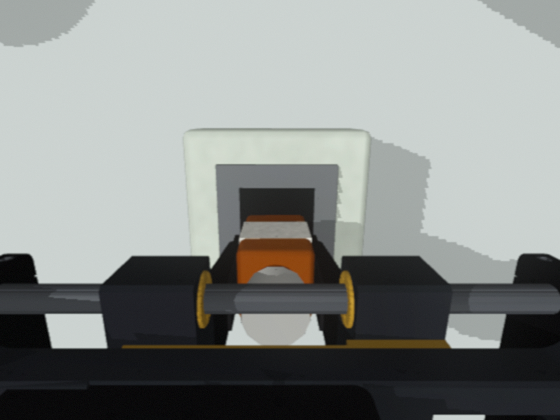

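The window's columns run 239 to 315 and the bottle's 238 to 313, so it's centred sideways. Final lowering.

Call:
step_arm(
  steps=[
    [0.12,0,-0.02,0],
    [0.08,0,0,0],
    [0.03,0,0,0],
    [0,0,0,0],
    [0,0,0,0],
    [0,0,0,0],
    [0,0,0,0],
    [0,0,0,0],
  ],
)

```text
t: 20.23
eef_pos: [578.9, -280.9, 94.2]
tcp_rot: [1.913, 1.571, 0.422]
ft_force: [0.6, 0.1, -0.8]
opening: 0.378
```

```bash
python3 - <<'E'
from h import *
s=state(); im=read_camera('wrist')[:,:,::-1]; cv2.imwrite('pics/w8.png',im)
print(s['opening']*95,s['ft_force'],need([579.3,-280.7,94.5],4.68),s['qvel'].round(4))
c=cam('wrist',s);R=rpy(s['tcp_rot']); g=cv2.cvtColor(im,cv2.COLOR_BGR2GRAY)
print('col276',[(v,g[v,276]) for v in range(160,225,3)]); print('row195',[(u,g[195,u]) for u in list(range(225,250,3))+list(range(300,330,3))])
cv2.imwrite('pics/t8.png',read_camera('top')[:,:,::-1])
E
```

```text
35.934344541352594 [ 0.55183629  0.11835102 -0.770043  ] {'shift': array([-0.007,  0.008, -0.003]), 'jaw_yaw': np.float64(4.58), 'toolx': array([ 0.,  0., -1.]), 'pos': array([ 578.9, -280.9,   94.1]), 'turn8': np.float64(-0.013)} [-0.0006  0.0001  0.0016  0.0021 -0.0015 -0.0009]
col276 [(160, np.uint8(207)), (163, np.uint8(209)), (166, np.uint8(211)), (169, np.uint8(121)), (172, np.uint8(120)), (175, np.uint8(121)), (178, np.uint8(118)), (181, np.uint8(119)), (184, np.uint8(118)), (187, np.uint8(119)), (190, np.uint8(118)), (193, np.uint8(79)), (196, np.uint8(38)), (199, np.uint8(37)), (202, np.uint8(36)), (205, np.uint8(33)), (208, np.uint8(34)), (211, np.uint8(35)), (214, np.uint8(39)), (217, np.uint8(52)), (220, np.uint8(53)), (223, np.uint8(143))]
row195 [(225, np.uint8(120)), (228, np.uint8(119)), (231, np.uint8(118)), (234, np.uint8(119)), (237, np.uint8(93)), (240, np.uint8(39)), (243, np.uint8(40)), (246, np.uint8(39)), (249, np.uint8(39)), (300, np.uint8(36)), (303, np.uint8(36)), (306, np.uint8(38)), (309, np.uint8(37)), (312, np.uint8(38)), (315, np.uint8(39)), (318, np.uint8(114)), (321, np.uint8(118)), (324, np.uint8(119)), (327, np.uint8(119))]
```

View pics/w8.png

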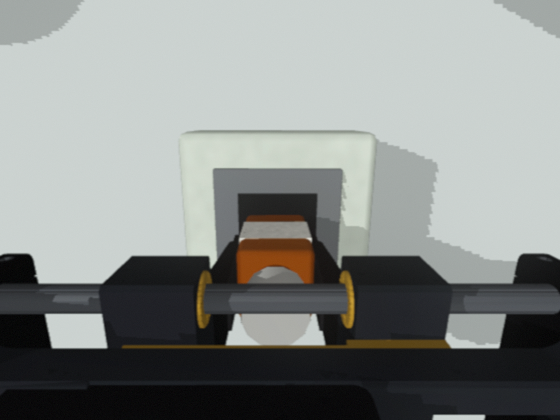

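View pics/t8.png

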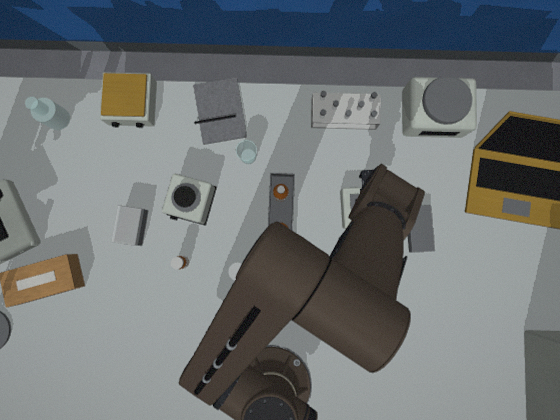

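```bash
python3 - <<'E'
from h import *
s=state(); c=cam('wrist',s);R=rpy(s['tcp_rot'])
for p,z in (([276,193.3],58),([276,168],58),([238,195],58),([316.7,195],58),([276,215.5],69)):
    print(p,(R.T@(onz(c,[p],z)[0]-s['eef_pos'])).round(1))
E
```

```text
[276, 193.3] [ 36.1  -0.8 -27.7]
[276, 168] [ 36.1  -0.8 -44.1]
[238, 195] [ 36.1 -25.4 -26.6]
[316.7, 195] [ 36.1  25.5 -26.6]
[276, 215.5] [ 25.1  -0.8 -16. ]
```

Window centre is at tool z ≈ −2 mm and the bottle's at about 0. I'll make one small nudge, then hand in.

Call:
step_arm(
  steps=[
    [0,0.01,-0.03,0],
    [0,0,0,0],
    [0,0,0,0],
    [0,0,0,0],
    [0,0,0,0],
    [0,0,0,0],
    [0,0,0,0],
    [0,0,0,0],
  ],
)

```text
t: 21.32
eef_pos: [579.3, -279.3, 94.1]
tcp_rot: [3.091, 1.571, 1.6]
ft_force: [-0.4, 0.4, -0.9]
opening: 0.382
```

```bash
python3 - <<'E'
from h import *
s=state(); print(s['t'],s['opening']*95,s['ft_force'],s['eef_pos'],np.abs(s['qvel']).max())
print(job_done())
E
```

```text
21.325 36.244181441618906 [-0.3639697   0.37237746 -0.90806694] [ 579.28395917 -279.33758918   94.08472105] 0.0018135774191247386
the job is handed in; nothing more can be done
None
```

I picked up the square bottle, pressed it down on the mixer's pad, carried it over the tray and handed the job in at t = 21.3 s. The hand-in reports no verdict, so what follows is my own last readings.

- **Pressing:** The pad travelled to its hard stop and stayed there about 2 s. The force peaked at 38 N, then held at 27 N. I didn't read the pad joint directly. The stop came with the tool at 128.8 mm, against the 129 mm expected, so the bottle did not slip.
- **Final pose:** By the tool pose, the base is about 11 mm above the glass. The bottle is within about 2 mm of the window's centre, and the jaws are within 0.1° of the window's yaw.
- **At rest:** The opening was 36 mm, so the bottle is still gripped. The wrist force was only noise (under 1 N) and the arm was still.
- **Other things:** In the last top view the beaker, tip box, round jar and reagent2 sat where they started. The arm hid all or part of the slide box, dish, reagent0 and reagent1, so those were not fully checked.
- **Disagreements:** The scene and top cameras differed by up to about 7 mm on the pad and the cap. I relied on the wrist and top views, which agreed to about 2–4 mm.

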